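# Clamp the sample in the spectrometer to the first click

## Robot

A 6-joint arm with a two-finger parallel gripper is mounted at the origin on the work surface. World frame = base frame: x ahead of the robot, y to its left, z up, the work surface at z = 0. Lengths are in m, angles in rad, forces in N, time in s.
With the tool pointing down it reaches from about 0.35 to 0.975 m from the base axis. Payload 4.9 kg.
Tool frame: the origin (TCP) lies at the very end of the fingers, on their centre line; the grasp point (between the pads) lies 19 mm behind it; z points along the fingers, y is the line along which they close (so a half turn about z gives the same grasp; the last joint's range is limited). The gripper opens to 85 mm and grips with 20 to 120 N. Pads are 22 mm wide; open, the fingers measure 114 mm over their backs; the gripper's body (76 mm by 85 mm) begins 54 mm behind the grasp point. The pads swing forward as they close: fully open they stand 13 mm farther back than shut.
Start: joints at [-1.283, 0.053, 1.613, -0, 1.476, -0.119], TCP at [0.247, -0.574, 0.231] pointing down, gripper open.
Joint ranges: [-3.01, 3.01], [-1.01, 2.22], [0.06, 2.58], [-1.02, 4.17], [0.09, 2.62], [-3.14, 3.14]. Speed limits (rad/s): [2.57, 2.57, 3.14, 3.14, 3.14, 3.14].

## Interface

Orientations are given as a rotation vector (axis times angle).
In Python, from station import ctrl gives the robot as it stands.
- The arm moves only by the tool jog_arm, never from a script. Its argument "plan" is a list of rows, each a list of 7 numbers: the shift along the tool's x, y, z in units of 0.02 m (1.0 is 0.02 m), then the turn, a rotation vector about the tool's x, y, z in units of 45 degrees (1.0 is 45 degrees), then the opening, from -1 (shut) to 1 (fully open). A call has 1 to 8 rows; each row shifts and turns the commanded pose from where the row before left it, along the tool's axes as they then stand; what a row does not reach is not made up. A row lasts 1/10 s, in which the tool goes at most 50 mm and 8.59 degrees, less where a joint would pass 70% of its speed; a pose out of reach is approached as far as the arm can. A call with a number of a shift or a turn outside -1 to 1 is refused whole. A call with a gripper value outside its range is refused whole. The fingers move at their own pace and stop on an object; "grip_force" is the grip in N (left out, the last holds). Time passes only in rows, so rows that do not move let the fingers close. It gives the time, the measured TCP pose, the force, the opening and the grip force at its end, in the units of the state.
- ctrl.get_obs(): the state, without advancing time (a new reading comes with each control period).
- ctrl.get_image(name): name is "scene" or "top"; returns (picture, depth): 384x512x3 uint8, red, green, blue; 384x512 float32, m along the optical axis (not along the pixel's ray), 0 where there is no reading.
- ctrl.camera_info(name): a dict with "camera_matrix" (3x3 intrinsics, pixels), "k1" (the pictures are not rectified: a ray, as slopes to the right and down, at radius r is drawn at 1 + k1 r^2 times it, then the intrinsics apply), "rvec" (rotation vector, rad) and "tvec" (3), from world to camera coordinates, as OpenCV has them. Camera axes: x right, y down, z forward; pixel columns grow to the right and rows downward; lengths in m; the calibration is good to about 2 mm. A picture is of the moment at which its call begins. camera_info takes no time and is no camera call.
- ctrl.finish_job(): hands the job in; it is judged then, once.
The state is a dict: "t": time; "q": joint angles; "dq": joint speeds; "effort": joint torques, N m; "tool_pos": TCP position; "tool_rot": TCP orientation; "contact_force": force on the tool from outside, world axes, zero at the start; "wrist_torque": the same for the moment, N m; "opening": finger opening in m; "grip_force": force on a finger pad.
Only numpy, scipy, OpenCV 4.12 (cv2) and the standard library are available. Lean on these libraries where they do the work, as an engineer would, in place of code of your own. Each camera call takes 0.05 s, during which the arm holds its last target. There are 200 camera calls.

## Task

Push the spectrometer's sample carriage fully home under the clamp by its blue grip, then turn the crank clockwise to clamp the sample and stop at the very first click of its slip clutch: a second click crushes the sample. Let go of the crank there, and leave the other things on the bench where they are.

Things in the scene. Friction and masses are not known exactly. Their poses are not given: they have to be found in the camera images.
- station: White bench spectrometer, fixed, casing 90 mm high; origin at bench level below the clamp screw; x points away from the robot at yaw 0. Casing spans local x -110 to 150, y -160 to 240 mm. A fixed aluminium column (x 83 to 128, y -50 to 50 mm) carries a fixed arm 60 mm wide, top at 170 mm, forward over the sample place to x -30 mm.
- screw_axis (a point): Point on the vertical axis of the clamp screw, above the station's origin, 235 mm above the bench; x, y, z axes as the station's. Around it, heights above the bench: black screw collar 92 mm across, 173 to 187 mm; orange clutch hub 82 mm across, 190 to 210 mm; steel nut 36 mm across, up to 217 mm.
- crank_pin (a point): Middle of the crank's upright round black handle: 20 mm thick, 206 to 262 mm above the bench, this point at 236 mm, 100 mm from the screw axis, on the end of a flat steel arm (16 mm wide, top at 206 mm). Push or pinch it from above round its circle; it may turn in the grip. In the station's frame it stands to -y of the axis at screw + clutch = 0, then passes -x (front, at 1.57) towards +y.
- screw (a joint): Rotation of the clamp screw and its black collar, rad, clockwise from above positive, 0 to 1.9; starts between 0 and 0.6. Turning it takes some 4 N at the handle; at 1.9 the anvil is on the sample and it turns no further (it may ease back by up to 0.08 as the clutch snaps).
- clutch (a joint): Slip of crank and orange hub ahead of the screw collar, rad: near 0 (play under 0.08) until the screw is at its end and the handle is pushed with about 10 N; then it gives way and snaps on to the next notch. One click = 0.42 (42 mm at the handle), two = 0.84. Let go short of halfway, it springs back. White marks on hub and collar are in line at 0, 24 deg apart after one click.
- carriage (a joint): Distance of the sample carriage from home, m: 0 is fully home against its stop (sample under the anvil), 0.09 fully out; starts between 0.05 and 0.085. It slides along the station's y axis, out towards +y, against about 1.5 N of friction, and stays where it is left.
- carriage_grip (a point): On the blue upright grip of the carriage, 8 mm below its top: a block 34 mm (station's x) by 14 mm (station's y), rising from the carriage plate (top 103 mm) to 151 mm above the bench; this point at 135 mm, in its middle. At home it stands 115 mm to +y of the screw axis. Push it towards -y of the station.
- jar: Bystander: small sample jar, 44 mm across, 55 mm high, standing on the casing's rear right corner; origin under its middle.
- beaker: Bystander: glass beaker, 72 mm across, 95 mm high; origin under its middle.
- wash_bottle: Bystander: white bottle with red cap, 68 mm across, 170 mm high; origin under its middle.

How it is judged:
On the way, in this order (a step that is already met when the one before it is completed fails the run):
1. the sample carriage is fully home (within 4 mm) (value of joint carriage below 0.004 m), for 0.2 s.
2. the screw is at its end and the clutch has clicked once (value of joint screw above 1.7 rad and value of joint clutch above 0.3 rad), for 0.1 s.
At the end, for the whole second after the job is handed in: The carriage is home (within 4 mm), the screw is down at its end (above 1.70 rad), the clutch rests in its first notch (0.30 to 0.55 rad, one click) and the crank is at rest (all of step 2 and value of joint carriage below 0.004 m and value of joint clutch below 0.55 rad and velocity of joint clutch between -0.1 and 0.1 rad/s); the robot touches nothing.
It fails at once if the clutch is driven on towards a second click (beyond 0.60 rad) (value of joint clutch above 0.6 rad).
It fails at once if the screw is turned far down (beyond 1.2 rad) while the carriage is not home (more than 10 mm out) (value of joint screw above 1.2 rad and value of joint carriage above 0.01 m).
It fails at once if a bystander (any of those listed) is moved more than 30 mm (distance of any of jar, beaker, wash_bottle from where it was at the start of the episode above 0.03 m).
It also fails if it takes over 58 s, if anything falls off the work surface, if the arm or the gripper's body presses on something with over 40 N, if the wrist force passes 120 N, or if a joint passes its speed limit or range.

## Working session

There is one attempt and no reset: what is moved stays moved. The work goes in short steps, Python scripts to look and compute and a tool call to move; the robot and the scene stay as the last step left them, time stands still between calls to the robot, and variables do not carry over. Pictures are saved under pics/ and viewed, at most 10 in all, crops included, and the job is handed in when it is done.

Besides the shell and the picture viewer there is one more tool, called as a command line: name --pt "numbers of a row" for each row, then --argument value for the rest. jog_arm: Moves the arm, as the interface text tells. Shifts and turns lie within -1 to 1; 1 stands for 0.02 m of shift or 45 degrees of turn. Its arguments: {"type":"object","properties":{"plan":{"type":"array"},"grip_force":{"type":"number"}},"required":["plan"]}

```bash
mkdir -p pics; ls; python3 - <<'E'
from station import ctrl
import cv2,numpy as np
for n in("scene","top"):
    im,d=ctrl.get_image(n); np.savez(f"pics/{n}0.npz",im=im,d=d)
    cv2.imwrite(f"pics/{n}0.png",im[:,:,::-1]); i=ctrl.camera_info(n); print(n,i)
o=ctrl.get_obs();print(o)
E
```

```text
pics
scene {'camera_matrix': array([[361.51433776,   0.        , 252.6467898 ],
       [  0.        , 361.51433776, 194.61932915],
       [  0.        ,   0.        ,   1.        ]]), 'k1': 0.009654575006752764, 'rvec': array([ 1.96258921,  1.40108319, -0.57687523]), 'tvec': array([-0.18298719, -0.24754808,  1.48203808])}
top {'camera_matrix': array([[384.87506012,   0.        , 258.14112806],
       [  0.        , 384.87506012, 197.96883857],
       [  0.        ,   0.        ,   1.        ]]), 'k1': -0.10925404639021348, 'rvec': array([ 2.20151762, -2.20105602,  0.06184706]), 'tvec': array([-0.02086954,  0.5518489 ,  1.28979534])}
{'t': 0.1, 'q': array([-1.28298258e+00,  5.32794736e-02,  1.61418875e+00,  4.97262824e-06,
        1.47598679e+00, -1.19027424e-01]), 'dq': array([ 0.00036299, -0.0028213 , -0.00280533,  0.0006037 , -0.00044091,
        0.00073771]), 'effort': array([ 1.03640530e-03, -3.94902885e+01, -3.71361744e+01, -1.02105032e-04,
        3.90881411e-03,  1.16126398e-05]), 'tool_pos': array([ 0.24714098, -0.57343705,  0.23017385]), 'tool_rot': array([-3.07499930e+00, -6.34290610e-01,  2.38700991e-04]), 'contact_force': array([-0.19279241,  0.7325087 ,  0.33998744]), 'wrist_torque': array([-0.0059227 , -0.00856937, -0.02298739]), 'grip_force': 0.0, 'opening': 0.0853877091757756}
```

View pics/scene0.png

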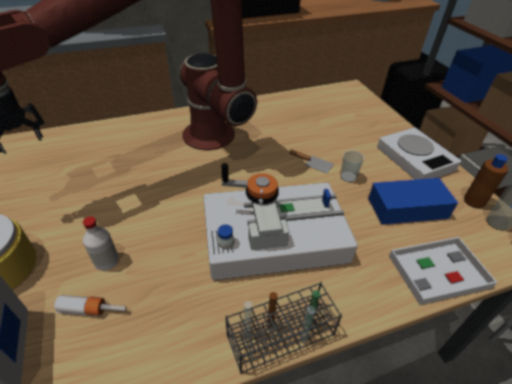

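View pics/top0.png

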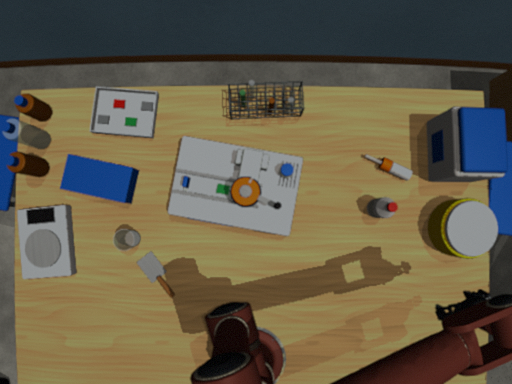

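The scene view shows the hub at (262,187), the crank handle at (225,172) and the blue grip at (326,197). In the top view the hub is at (245,191), the handle at (277,205), the grip at (185,182), the jar at (287,170), the beaker at (126,238) and the bottle at (383,207).

```bash
cat > h.py <<'E'
import cv2,numpy as np
from station import ctrl
def ray(n,uv):
    i=ctrl.camera_info(n);K=i["camera_matrix"]
    p=cv2.undistortPoints(np.array([[uv]],float),K,np.array([i["k1"],0,0,0.]))[0,0]
    R=cv2.Rodrigues(i["rvec"])[0];return -R.T@i["tvec"],R.T@np.array([p[0],p[1],1])
def plane(n,uv,z):
    o,d=ray(n,uv);return (o+d*(z-o[2])/d[2])
def blobs(im,lo,hi,amin=8):
    m=cv2.inRange(cv2.cvtColor(im,cv2.COLOR_RGB2HSV),lo,hi)
    _,_,s,c=cv2.connectedComponentsWithStats(m)
    return [(s[k],c[k]) for k in range(1,len(s)) if s[k][4]>=amin],m
def two(a,b):
    o1,d1=ray("top",a);o2,d2=ray("scene",b)
    A=np.stack([d1,-d2],1);t=np.linalg.lstsq(A,o2-o1,rcond=None)[0]
    p,q=o1+d1*t[0],o2+d2*t[1];return (p+q)/2,np.linalg.norm(p-q)
E
python3 - <<'E'
from h import *
np.set_printoptions(precision=4,suppress=True)
T=np.load("pics/top0.npz");S=np.load("pics/scene0.npz")
for n,I,b in(("top",T,(165,130,305,240)),("scene",S,(200,155,360,280))):
    im=I["im"].copy();x0,y0,x1,y1=b
    k=np.zeros(im.shape[:2],bool);k[y0:y1,x0:x1]=1;im[~k]=0
    for nm,lo,hi in(("orange",(5,150,90),(20,255,255)),("blue",(105,120,40),(130,255,255)),("dark",(0,0,1),(179,255,50))):
        for s,c in blobs(im,lo,hi)[0]: print(n,nm,s,c)
    if n=="top":
        m=cv2.inRange(cv2.cvtColor(im,cv2.COLOR_RGB2HSV),(0,0,110),(179,60,255))
        m=cv2.morphologyEx(m,cv2.MORPH_CLOSE,np.ones((9,9)))
        c=max(cv2.findContours(m,0,2)[0],key=cv2.contourArea);h=cv2.convexHull(c)
        q=cv2.approxPolyDP(h,6,True)[:,0];print(q)
        print(np.array([plane("top",p,.09) for p in q]))
        r=cv2.minAreaRect(np.array([plane("top",p[0],.09)[:2]*1000 for p in h],np.float32));print(r)
a=T["im"][125:245,160:310,::-1];b=S["im"][150:270,200:350,::-1]
cv2.imwrite("pics/c1.png",np.vstack([cv2.resize(x,None,fx=2.5,fy=2.5,interpolation=2)[:300] for x in(a,b)]))
E
```

```text
top orange [231 178  29  28 476] [244.9349 191.3697]
top blue [281 164  12  12 121] [286.5455 169.3719]
top blue [182 176   7  11  54] [185.3333 181.3704]
top dark [274 203   6   5  26] [276.5 205. ]
[[182 137]
 [301 157]
 [289 234]
 [169 214]]
[[ 0.7451  0.2257  0.09  ]
 [ 0.6801 -0.1579  0.09  ]
 [ 0.4335 -0.1182  0.09  ]
 [ 0.4968  0.2645  0.09  ]]
((587.9434204101562, 53.854217529296875), (397.5902404785156, 261.3961181640625), 79.67974853515625)
scene orange [248 174  29  21 352] [261.8381 184.8466]
scene blue [324 190   7  16  75] [326.36 197.36]
scene blue [218 225  14  14 153] [224.7974 231.366 ]
scene dark [221 163   8  21 114] [224.6053 172.6228]
scene dark [247 190  12  13  62] [252.3871 197.8065]
scene dark [263 190  15  14  87] [270.1379 198.3793]
```

View pics/c1.png

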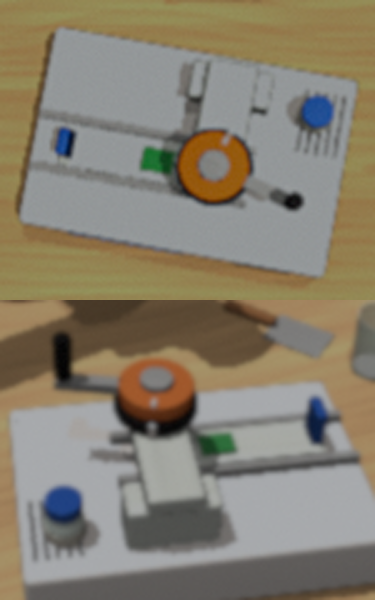

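```bash
python3 - <<'E'
from h import *
np.set_printoptions(precision=4,suppress=True)
print("hub",plane("top",(244.93,191.37),.207),plane("scene",(261.84,184.85),.200))
pt=plane("top",(276.5,205),.262); print("pin top",pt,plane("scene",(224.6,172.6),.234), two((276.5,205),(224.6,165)))
g=plane("top",(185.3,181.4),.149);print("grip",g,plane("scene",(326.4,197.4),.13))
E
```

```text
hub [0.5616 0.019  0.207 ] [0.5627 0.0182 0.2   ]
pin top [ 0.5207 -0.0689  0.262 ] [ 0.522  -0.0723  0.234 ] (array([ 0.5206, -0.07  ,  0.2579]), np.float64(0.0017677176681575016))
grip [0.5958 0.2023 0.149 ] [0.5996 0.2049 0.13  ]
```

jog_arm --pt "1 0 -1 0 0 -0.18 -1" --pt "1 0 -1 0 0 -0.18 -1" --pt "1 0 -1 0 0 -0.18 -1" --pt "1 0 -1 0 0 -0.18 -1" --pt "1 0 0 0 0 -0.18 -1" --pt "1 0 0 0 0 -0.18 -1" --pt "1 0 0 0 0 -0.18 -1" --pt "1 0 0 0 0 0 -1" --grip_force 60

```text
t: 0.9
tool_pos: [0.3417, -0.454, 0.3106]
tool_rot: [-2.403, -2.022, -0.001]
contact_force: [0.3, -0.8, 0.4]
opening: -0.0001
grip_force: 0.0
```

jog_arm --pt "1 0.4 0 0 0 0 -1" --pt "1 0.4 0 0 0 0 -1" --pt "1 0.4 0 0 0 0 -1" --pt "1 0.4 0 0 0 0 -1" --pt "1 0.4 0 0 0 0 -1" --pt "1 0.4 0 0 0 0 -1" --pt "1 0.4 0 0 0 0 -1" --pt "1 0.4 0 0 0 0 -1"

```text
t: 1.7
tool_pos: [0.4324, -0.3075, 0.3107]
tool_rot: [-2.406, -2.019, 0.0]
contact_force: [-0.1, -0.3, -0.2]
opening: -0.0002
grip_force: 0.0
```

jog_arm --pt "1 0.4 0 0 0 0 -1" --pt "1 0.4 0 0 0 0 -1" --pt "1 0.4 0 0 0 0 -1" --pt "1 0.4 0 0 0 0 -1" --pt "1 0.4 0 0 0 0 -1" --pt "1 0.4 0 0 0 0 -1" --pt "1 0.4 0 0 0 0 -1" --pt "1 0.4 0 0 0 0 -1"

```text
t: 2.5
tool_pos: [0.5231, -0.1611, 0.3107]
tool_rot: [-2.406, -2.019, 0.001]
contact_force: [-0.3, 1.1, -0.2]
opening: 0.0004
grip_force: 0.0
```

jog_arm --pt "1 0 0 0 0 0 -1" --pt "1 0 0 0 0 0 -1" --pt "1 0 0 0 0 0 -1" --pt "1 0 0 0 0 0 -1" --pt "1 0 0 0 0 0 -1" --pt "1 0 0 0 0 0 -1" --pt "1 0 0 0 0 0 -1" --pt "1 0 0 0 0 0 -1"

```text
t: 3.3
tool_pos: [0.5505, -0.0036, 0.3106]
tool_rot: [-2.406, -2.019, 0.001]
contact_force: [-0.3, 0.4, -0.4]
opening: 0.0002
grip_force: 0.0
```

jog_arm --pt "1 0 0 0 0 0 -1" --pt "1 0 0 0 0 0 -1" --pt "1 0 0 0 0 0 -1" --pt "1 0 0 0 0 0 -1" --pt "1 0 0 0 0 0 -1" --pt "1 0 0 0 0 0 -1" --pt "1 0 0 0 0 0 -1" --pt "1 0 0 0 0 0 -1"

```text
t: 4.1
tool_pos: [0.5783, 0.1539, 0.3106]
tool_rot: [-2.406, -2.019, 0.002]
contact_force: [0.1, 0.1, -0.5]
opening: -0.0002
grip_force: 0.0
```

jog_arm --pt "1 0.5 0 0 0 0 -1" --pt "1 0 0 0 0 0 -1" --pt "1 0 0.5 0 0 0 -1" --pt "1 0 1 0 0 0 -1" --pt "0.5 0 1 0 0 0 -1" --pt "0 0 1 0 0 0 -1" --pt "0 0 1 0 0 0 -1" --pt "0 0 1 0 0 0 -1"

```text
t: 4.9
tool_pos: [0.6033, 0.2404, 0.199]
tool_rot: [-2.406, -2.019, 0.002]
contact_force: [-0.3, -0.3, 0.4]
opening: 0.0
grip_force: 0.0
```

jog_arm --pt "0 0 1 0 0 0 -1" --pt "0 0 1 0 0 0 -1" --pt "0 0 1 0 0 0 -1" --pt "0 0 0.6 0 0 0 -1" --pt "0 0 0.4 0 0 0 -1" --pt "0 0 0 0 0 0 -1"

```text
t: 5.5
tool_pos: [0.6031, 0.2399, 0.1197]
tool_rot: [-2.406, -2.019, 0.004]
contact_force: [0.3, 0.1, 0.5]
opening: 0.0002
grip_force: 0.0
```

```bash
python3 - <<'E'
from h import *
o=ctrl.get_obs();print(o["tool_pos"],o["contact_force"])
im,_=ctrl.get_image("scene");im2,_=ctrl.get_image("top")
cv2.imwrite("pics/c2.png",np.vstack([cv2.resize(x[:,:,::-1],None,fx=3,fy=3,interpolation=2) for x in(im[130:220,270:400],im2[140:230,150:280])]))
E
```

```text
[0.60310141 0.23990662 0.11966006] [0.33774988 0.13957086 0.47663906]
```

View pics/c2.png

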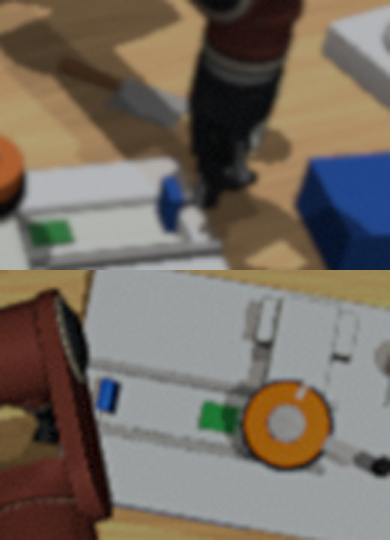

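The fingers stand just on the far side of the blue grip (crop (207,190) against (172,205)), clear of everything. Now I push.

jog_arm --pt "-0.5 0 0 0 0 0 -1" --pt "-0.5 0 0 0 0 0 -1" --pt "-0.5 0 0 0 0 0 -1" --pt "-0.5 0 0 0 0 0 -1" --pt "-0.5 0 0 0 0 0 -1" --pt "-0.5 0 0 0 0 0 -1" --pt "-0.5 0 0 0 0 0 -1" --pt "-0.5 0 0 0 0 0 -1"

```text
t: 6.4
tool_pos: [0.5899, 0.1604, 0.1213]
tool_rot: [-2.407, -2.019, -0.0]
contact_force: [0.1, 1.4, 1.5]
opening: 0.0002
grip_force: 1.0
```

jog_arm --pt "-0.2 0 0 0 0 0 -1" --pt "-0.2 0 0 0 0 0 -1"

```text
t: 6.6
tool_pos: [0.5885, 0.1528, 0.1211]
tool_rot: [-2.407, -2.019, 0.0]
contact_force: [0.8, 2.0, 1.1]
opening: -0.0003
grip_force: 0.9
```

jog_arm --pt "-0.15 0 0 0 0 0 -1" --pt "-0.15 0 0 0 0 0 -1" --pt "0 0 0 0 0 0 -1"

```text
t: 6.9
tool_pos: [0.5877, 0.1484, 0.1212]
tool_rot: [-2.405, -2.019, -0.003]
contact_force: [1.7, 4.9, 0.4]
opening: 0.0003
grip_force: 2.4
```

jog_arm --pt "-0.1 0 0 0 0 0 -1" --pt "-0.1 0 0 0 0 0 -1" --pt "0 0 0 0 0 0 -1"

```text
t: 7.2
tool_pos: [0.5877, 0.1483, 0.1213]
tool_rot: [-2.401, -2.017, -0.014]
contact_force: [5.7, 17.6, -3.0]
opening: 0.0002
grip_force: 8.9
```

jog_arm --pt "0.7 0 0 0 0 0 -1" --pt "0.7 0 0 0 0 0 -1" --pt "0 0 -1 0 0 0 -1" --pt "0 0 -1 0 0 0 -1" --pt "0 0 -1 0 0 0 -1" --pt "0 0 -1 0 0 0 -1" --pt "0 0 -1 0 0 0 -1" --pt "0 0 -1 0 0 0 -1"

```text
t: 8.0
tool_pos: [0.5917, 0.1712, 0.2417]
tool_rot: [2.406, 2.02, -0.002]
contact_force: [1.1, -1.1, 0.4]
opening: -0.0
grip_force: 0.0
```

jog_arm --pt "0 0 -1 0 0 0 -1" --pt "0 -0.5 -1 0 0 0 -1" --pt "0 -0.5 -1 0 0 0 -1" --pt "0 -1 -0.5 0 0 0 -1" --pt "0 -1 0 0 0 0 -1" --pt "0 -1 0 0 0 0 -1" --pt "0 -1 0 0 0 0 -1" --pt "0 -1 0 0 0 0 -1"

```text
t: 8.8
tool_pos: [0.4728, 0.192, 0.3111]
tool_rot: [2.406, 2.019, -0.002]
contact_force: [0.2, -0.3, -0.2]
opening: -0.0001
grip_force: 0.0
```

```bash
python3 - <<'E'
from h import *
np.set_printoptions(precision=4,suppress=True)
o=ctrl.get_obs();print(o["tool_pos"],o["tool_rot"],o["q"])
im,_=ctrl.get_image("scene");im2,_=ctrl.get_image("top")
for n,i,b,z in(("top",im2,(165,130,305,240),.149),("scene",im,(200,155,360,280),.13)):
    k=np.zeros_like(i);x0,y0,x1,y1=b;k[y0:y1,x0:x1]=i[y0:y1,x0:x1]
    for s,c in blobs(k,(105,120,40),(130,255,255))[0]: print(n,s,c,plane(n,c,z))
cv2.imwrite("pics/c3.png",np.vstack([cv2.resize(x[:,:,::-1],None,fx=3,fy=3,interpolation=2) for x in(im[130:220,200:350],im2[140:230,160:310])]))
E
```

```text
[0.4728 0.192  0.3111] [ 2.4062  2.0192 -0.0019] [ 0.2404 -0.2592  1.7711 -0.0009  1.6307  0.4148]
top [281 164  12  12 121] [286.5455 169.3719] [ 0.6327 -0.1062  0.149 ]
top [206 181   6  10  44] [208.8864 185.6818] [0.5827 0.1301 0.149 ]
scene [299 192   6  17  71] [300.9859 199.6056] [0.5848 0.1316 0.13  ]
scene [218 225  14  14 154] [224.7532 231.3571] [ 0.6295 -0.1069  0.13  ]
```

View pics/c3.png

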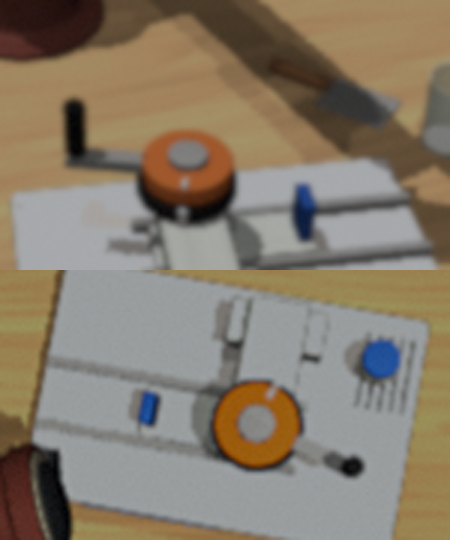

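Carriage is home: the grip is 114.6 mm from the axis (top view crop (148,408)). The crank is unmoved, with the handle at crop (350,466).

jog_arm --pt "-1 0.4 0 0 0 0 1" --pt "-1 0.4 0 0 0 0 1" --pt "-1 0.4 0 0 0 0 1" --pt "-1 0.4 0 0 0 0 1" --pt "-1 0.4 0 0 0 0 1" --pt "-1 0.4 0 0 0 0 1" --pt "-1 0.4 0 0 0 0 1" --pt "-1 0.4 0 0 0 0 1"

```text
t: 9.7
tool_pos: [0.5096, 0.0219, 0.3111]
tool_rot: [2.407, 2.019, -0.001]
contact_force: [0.2, -0.2, 0.8]
opening: 0.0854
grip_force: 0.0
```

jog_arm --pt "-1 0.4 0 0 0 0 1" --pt "-1 0.4 0 0 0 0 1" --pt "-1 0.4 0 0 0 0 1" --pt "-1 0.2 0 0 0 0 1" --pt "-0.5 0 0 0 0 0.165 1" --pt "0 0 0 0 0 0.165 1" --pt "0 0 0 0 0 0 1"

```text
t: 10.4
tool_pos: [0.5213, -0.0711, 0.311]
tool_rot: [-2.648, -1.691, 0.001]
contact_force: [0.3, -0.2, 0.1]
opening: 0.0857
grip_force: 0.0
```

jog_arm --pt "0 0 1 0 0 0 1" --pt "0 0 1 0 0 0 1" --pt "0 0 1 0 0 0 1" --pt "0 0 1 0 0 0 1" --pt "0 0 0.8 0 0 0 1" --pt "0 0 0 0 0 0 1"

```text
t: 11.0
tool_pos: [0.5196, -0.0698, 0.2122]
tool_rot: [-2.642, -1.692, 0.006]
contact_force: [-0.3, 0.0, -0.3]
opening: 0.0852
grip_force: 0.0
```

jog_arm --pt "0 0 0 0 0 0 -1" --pt "0 0 0 0 0 0 -1" --pt "0 0 0 0 0 0 -1" --pt "0 0 0 0 0 0 -1" --pt "0 0 0 0 0 0 -1" --pt "0 0 0 0 0 0 -1" --pt "0 0 0 0 0 0 -1" --pt "0 0 0 0 0 0 -1" --grip_force 40

```text
t: 11.8
tool_pos: [0.5213, -0.0704, 0.2162]
tool_rot: [2.646, 1.691, 0.001]
contact_force: [-0.7, -0.2, 4.9]
opening: 0.019
grip_force: 39.0
```

jog_arm --pt "0 0 -0.1 0 0 0 -1" --pt "0.013 -0.25 0 0 0 0.064 -1" --pt "0.025 -0.5 0 0 0 0.127 -1" --pt "0.025 -0.5 0 0 0 0.127 -1" --pt "0.025 -0.5 0 0 0 0.127 -1" --pt "0 0 0 0 0 0 -1"

```text
t: 12.4
tool_pos: [0.4926, -0.0496, 0.2163]
tool_rot: [2.902, 1.203, 0.003]
contact_force: [6.1, -0.0, -4.0]
opening: 0.019
grip_force: 39.7
```

```bash
cat > st.py <<'E'
from h import *
np.set_printoptions(precision=4,suppress=True)
o=ctrl.get_obs();p=o["tool_pos"]-[.562,.0185,0];R=cv2.Rodrigues(o["tool_rot"])[0]
a=np.degrees(np.arctan2(p[1],p[0]));th=np.radians((-100.3-a)%360)
print("pos",o["tool_pos"],"r",np.hypot(*p[:2]),"theta",th,"toolyaw theta",np.radians((-100.3-np.degrees(np.arctan2(-R[1,0],-R[0,0])))%360),"F tool",R.T@o["contact_force"],"q6",o["q"][5])
E
python3 st.py
```

```text
pos [ 0.4926 -0.0496  0.2163] r 0.09726664316565699 theta 0.6149624127227098 toolyaw theta 0.6051257453632659 F tool [4.3024 4.3749 4.0018] q6 0.5334099085414596
```

jog_arm --pt "0.06 -0.5 0.05 0 0 0.127 -1" --pt "0.04 -0.5 0 0 0 0.127 -1" --pt "0.025 -0.5 0 0 0 0.127 -1" --pt "0.025 -0.5 0 0 0 0.127 -1" --pt "0 0 0 0 0 0 -1"

```text
t: 12.9
tool_pos: [0.4718, -0.0166, 0.2163]
tool_rot: [3.081, 0.603, 0.005]
contact_force: [5.6, -2.6, -0.8]
opening: 0.0188
grip_force: 39.9
```

```bash
python3 st.py
```

```text
pos [ 0.4718 -0.0166  0.2163] r 0.09675221146130168 theta 1.0201048265517036 toolyaw theta 1.0043327467668672 F tool [4.2581 4.4976 0.7865] q6 0.9918921248032597
```

jog_arm --pt "0.06 -0.49 0 0 0 0.127 -1" --pt "0.05 -0.49 0 0 0 0.127 -1" --pt "0.035 -0.49 0 0 0 0.127 -1" --pt "0.035 -0.49 0 0 0 0.127 -1" --pt "0 0 0 0 0 0 -1"

```text
t: 13.4
tool_pos: [0.4657, 0.0217, 0.2162]
tool_rot: [3.138, -0.02, 0.002]
contact_force: [3.4, -5.5, 1.3]
opening: 0.0191
grip_force: 40.1
```

```bash
python3 st.py
```

```text
pos [0.4657 0.0217 0.2162] r 0.09635736746065267 theta 1.4238004199388583 toolyaw theta 1.4035031123306678 F tool [ 3.4517  5.5068 -1.234 ] q6 1.4719683573243871
```

jog_arm --pt "0.05 -0.49 0 0 0 0.127 -1" --pt "0.04 -0.49 0 0 0 0.127 -1" --pt "0.035 -0.49 0 0 0 0.127 -1" --pt "0 0 0 0 0 0 -1"

```text
t: 13.8
tool_pos: [0.4712, 0.0503, 0.2162]
tool_rot: [3.1, -0.487, 0.001]
contact_force: [0.7, -6.5, 1.4]
opening: 0.0189
grip_force: 40.2
```

```bash
python3 st.py; python3 - <<'E'
from h import *
from scipy.optimize import least_squares as L
P=np.array([[.5213,-.0704],[.4926,-.0496],[.4718,-.0166],[.4657,.0217],ctrl.get_obs()["tool_pos"][:2]])
s=L(lambda c:np.hypot(*(P-c[:2]).T)-c[2],[.562,.0185,.1]);print(s.x,s.fun)
s=L(lambda c:np.hypot(*(P-c[:2]).T)-.1,[.562,.0185]);print(s.x,s.fun)
E
```

```text
pos [0.4712 0.0503 0.2162] r 0.09618410038100987 theta 1.7279380167145417 toolyaw theta 1.7029752336929276 F tool [ 2.7114  5.9672 -1.3395] q6 1.8343334715012454
[0.56308869 0.01768545 0.0974821 ] [ 1.32354837e-05 -3.47458828e-05  3.26010322e-05 -1.07007652e-05
 -3.88639392e-07]
[0.56573478 0.01877528] [-3.67278564e-04  1.19298582e-04  3.75059225e-04  7.75234781e-05
 -3.70879757e-04]
```

jog_arm --pt "0.02 -0.24 0 0 0 0.064 -1" --pt "0.01 -0.24 0 0 0 0.064 -1" --pt "0 0 0 0 0 0 -1"

```text
t: 14.1
tool_pos: [0.4748, 0.0589, 0.2163]
tool_rot: [3.072, -0.642, 0.001]
contact_force: [1.1, -7.1, 2.0]
opening: 0.019
grip_force: 40.3
```

```bash
sed -i 's/\[.562,.0185,0\]/[.5631,.0177,0]/' st.py; python3 st.py
```

```text
pos [0.4748 0.0589 0.2163] r 0.09746293533848946 theta 1.8271875755433489 toolyaw theta 1.802999432582041 F tool [ 3.8505  6.0424 -1.9524] q6 1.9527969073750178
```

jog_arm --pt "0.01 -0.24 0 0 0 0.064 -1" --pt "0.01 -0.24 0 0 0 0.064 -1" --pt "0 0 0 0 0 0 -1"

```text
t: 14.4
tool_pos: [0.4792, 0.0673, 0.2163]
tool_rot: [3.036, -0.795, 0.001]
contact_force: [0.5, -5.3, 1.0]
opening: 0.0188
grip_force: 40.2
```

```bash
python3 st.py
```

```text
pos [0.4792 0.0673 0.2163] r 0.09745517463238397 theta 1.9254986626437738 toolyaw theta 1.903499511406469 F tool [ 3.03    4.3769 -0.9534] q6 2.071338587372003
```

jog_arm --pt "0.01 -0.2 0 0 0 0.05 -1" --pt "0 0 0 0 0 0 -1"

```text
t: 14.6
tool_pos: [0.4811, 0.07, 0.2163]
tool_rot: [3.018, -0.854, 0.001]
contact_force: [-1.0, -7.9, 2.8]
opening: 0.0191
grip_force: 40.4
```

```bash
python3 st.py
```

```text
pos [0.4811 0.07   0.2163] r 0.09732035613405556 theta 1.9589756694764182 toolyaw theta 1.9425280898605466 F tool [ 3.2787  7.234  -2.7935] q6 2.117099791131365
```

jog_arm --pt "0.01 -0.2 0 0 0 0.05 -1" --pt "0 0 0 0 0 0 -1"

```text
t: 14.8
tool_pos: [0.4829, 0.0726, 0.2163]
tool_rot: [2.999, -0.912, -0.0]
contact_force: [-3.3, -10.5, 4.8]
opening: 0.019
grip_force: 40.7
```

```bash
python3 st.py
```

```text
pos [0.4829 0.0726 0.2163] r 0.09715045742601873 theta 1.9911176012074026 toolyaw theta 1.9816010535006874 F tool [ 3.107  10.6172 -4.7303] q6 2.1626917251359856
```

jog_arm --pt "0.01 -0.24 0 0 0 0.064 -1" --pt "0 0 0 0 0 0 -1"

```text
t: 15.0
tool_pos: [0.4864, 0.0782, 0.2162]
tool_rot: [2.98, -0.989, 0.001]
contact_force: [1.2, -4.0, 2.1]
opening: 0.0189
grip_force: 40.1
```

```bash
python3 st.py
```

```text
pos [0.4864 0.0782 0.2162] r 0.09768580687268005 theta 2.05892414927761 toolyaw theta 2.032286320947223 F tool [ 3.4124  2.5043 -2.0635] q6 2.2216703382517147
```

jog_arm --pt "0.01 -0.24 0 0 0 0.064 -1" --pt "0 0 0 0 0 0 -1"

```text
t: 15.2
tool_pos: [0.4896, 0.0822, 0.2162]
tool_rot: [2.955, -1.063, 0.002]
contact_force: [2.8, -3.9, 1.5]
opening: 0.019
grip_force: 40.1
```

```bash
python3 st.py
```

```text
pos [0.4896 0.0822 0.2162] r 0.09778603588469909 theta 2.111593142786868 toolyaw theta 2.0819303196865437 F tool [ 4.675   1.183  -1.4565] q6 2.2791884992409264
```

jog_arm --pt "0.02 -0.24 0 0 0 0.064 -1" --pt "0 0 0 0 0 0 -1"

```text
t: 15.4
tool_pos: [0.493, 0.0859, 0.2162]
tool_rot: [2.928, -1.136, 0.001]
contact_force: [1.9, -3.3, 0.2]
opening: 0.0189
grip_force: 40.0
```

```bash
python3 st.py
```

```text
pos [0.493  0.0859 0.2162] r 0.0978538286037356 theta 2.1627992069856767 toolyaw theta 2.1314831074666887 F tool [ 3.6675  1.165  -0.2158] q6 2.335741868032096
```

jog_arm --pt "0.02 -0.24 0 0 0 0.064 -1" --pt "0 0 0 0 0 0 -1"

```text
t: 15.6
tool_pos: [0.4965, 0.0894, 0.2162]
tool_rot: [2.899, -1.209, 0.001]
contact_force: [2.8, -3.5, 0.3]
opening: 0.0187
grip_force: 40.0
```

```bash
python3 st.py; python3 - <<'E'
from h import *
im,_=ctrl.get_image("scene");im2,_=ctrl.get_image("top")
cv2.imwrite("pics/c4.png",np.vstack([cv2.resize(x[:,:,::-1],(600,300),interpolation=2) for x in(im[160:220,200:320],im2[160:220,190:310])]))
E
```

```text
pos [0.4965 0.0894 0.2162] r 0.09784635835793049 theta 2.2128555331587023 toolyaw theta 2.1810195857343087 F tool [ 4.4739  0.4715 -0.2471] q6 2.3917023299790094
```

View pics/c4.png

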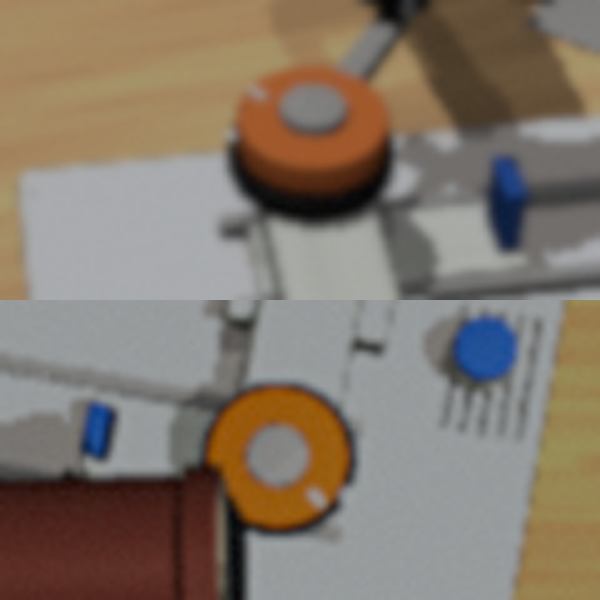

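The hub mark (316,497) leads the collar mark (343,490) by about 20 degrees around the centre (279,455), so the clutch is at about 0.3 rad and the screw is at its end. About 0.12 rad remains.

jog_arm --pt "0.03 -0.24 0 0 0 0.064 -1" --pt "0 0 0 0 0 0 -1"

```text
t: 15.9
tool_pos: [0.5001, 0.0925, 0.2162]
tool_rot: [2.869, -1.281, 0.0]
contact_force: [2.3, -3.8, -0.0]
opening: 0.0187
grip_force: 40.0
```

```bash
python3 st.py
```

```text
pos [0.5001 0.0925 0.2162] r 0.09782898614550548 theta 2.261758776607335 toolyaw theta 2.2308357865945547 F tool [4.3657 0.87   0.0099] q6 2.4472645344381743
```

jog_arm --pt "0.02 -0.24 0 0 0 0.064 -1" --pt "0 0 0 0 0 0 -1" --pt "0 0 0 0 0 0 -1"

```text
t: 16.2
tool_pos: [0.5035, 0.095, 0.2162]
tool_rot: [2.835, -1.35, -0.0]
contact_force: [0.2, -5.4, 0.8]
opening: 0.019
grip_force: 40.1
```

```bash
python3 st.py; python3 - <<'E'
from h import *
im2,_=ctrl.get_image("top")
cv2.imwrite("pics/c5.png",cv2.resize(im2[172:212,225:265,::-1],(480,480),interpolation=2))
E
```

```text
pos [0.5035 0.095  0.2162] r 0.09760479732054746 theta 2.3051553099529785 toolyaw theta 2.2798580403466624 F tool [ 4.3202  3.2983 -0.7526] q6 2.5015459375102047
```

View pics/c5.png

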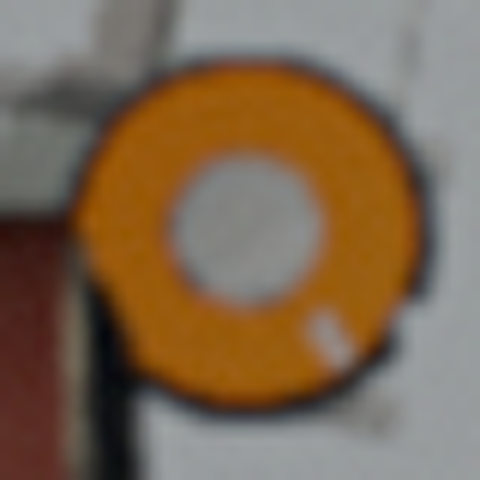

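The hub mark (330,340) now leads the collar mark (about (405,310)) by about 27 degrees. The clutch sits in its first notch, so I release.

jog_arm --pt "0 0 0 0 0 0 0" --pt "0 0 0 0 0 0 0" --pt "0 0 0 0 0 0 1" --pt "0 0 0 0 0 0 1" --pt "0 0 0 0 0 0 1" --pt "0 0 0 0 0 0 1"

```text
t: 16.85
tool_pos: [0.5038, 0.0957, 0.2163]
tool_rot: [-2.835, 1.353, 0.0]
contact_force: [0.8, 1.0, -0.5]
opening: 0.0853
grip_force: 0.0
```

jog_arm --pt "0 0 -0.5 0 0 0 1" --pt "0 0 -1 0 0 0 1" --pt "0 0 -1 0 0 0 1" --pt "0 0 -1 0 0 0 1" --pt "-1 0 -1 0 0 0 1" --pt "-1 0 0 0 0 0 1" --pt "-1 0 0 0 0 0 1" --pt "-1 0 0 0 0 0 1"

```text
t: 17.65
tool_pos: [0.4533, 0.1583, 0.3076]
tool_rot: [-2.834, 1.353, -0.002]
contact_force: [0.1, 0.2, 0.7]
opening: 0.0856
grip_force: 0.0
```

```bash
python3 st.py; python3 - <<'E'
from h import *
im,_=ctrl.get_image("scene");im2,_=ctrl.get_image("top")
k=np.zeros_like(im);k[155:280,200:360]=im[155:280,200:360]
for s,c in blobs(k,(105,120,40),(130,255,255))[0]: print(s,c)
cv2.imwrite("pics/c6.png",np.vstack([cv2.resize(x[:,:,::-1],(600,300),interpolation=2) for x in(im[140:220,200:360],im2[160:220,190:310])]))
E
```

```text
pos [0.4533 0.1583 0.3076] r 0.17841944385330122 theta 2.298591059457987 toolyaw theta 2.2819146094589775 F tool [-0.042 -0.219 -0.66 ] q6 2.6424460776704466
[299 192   6  17  72] [301.01388889 199.54166667]
[218 225  14  14 154] [224.82467532 231.4025974 ]
```

View pics/c6.png

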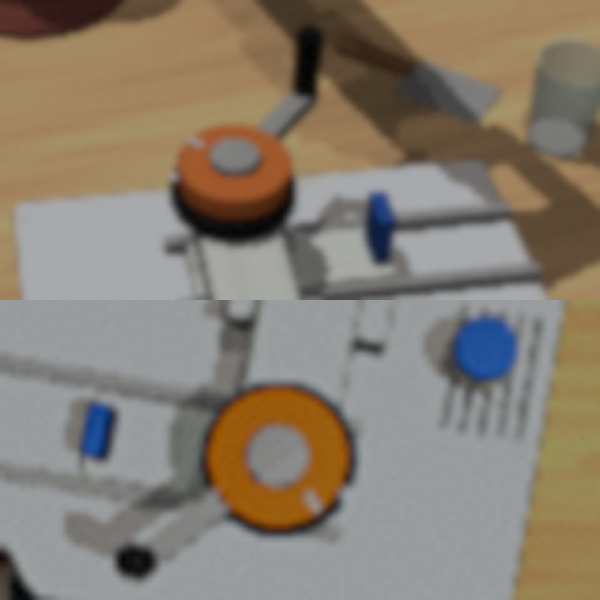

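The hub mark at (313,502) leads the collar mark at (343,490) by about 25 degrees, which is one click. The handle rests free at (135,560), and the carriage grip hasn't moved from home.

```bash
python3 -c "
from h import *
p=plane('top',(217,212),.262);print(p)
print(ctrl.finish_job())"
```

```text
[0.50148219 0.09386596 0.262     ]
the job is handed in; nothing more can be done
None
```

I pushed the carriage home and clamped the sample, stopping at the clutch's first click (marks about 25° apart in the last picture). The crank is released, and I've handed the job in at about 18 s; no verdict came back.

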